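# Crack the sealed roller case in the supply drawer and hold it ajar

### The job

Pull the grey cabinet's drawer open by its bar until the whole storage case inside is clear of the cabinet, then take the black grip on the case's blue lid and pull up until the sticky seal lets go, without letting the lid fly open past about 40 mm. Finish while still holding the lid by that grip, just ajar and steady, its front edge about 20 mm up. Leave all the other things where they are (the ring lying in the drawer just rides along).

Things in the scene. Friction and masses are not known exactly. Their poses are not given: they have to be found in the camera images.
- cabinet_front (a point): Low grey sheet-metal cabinet, 280 (x) x 300 (y) x 130 mm high, fixed to the bench. This point: middle of its top front edge, 130 mm above the bench, in the plane of the shut drawer's front face. Its one cream drawer front looks along the cabinet's own -x (robot side); z is up.
- drawer (a joint): Drawer travel in m along the cabinet's own -x: 0 fully shut, 0.20 at its stop. It may start up to 0.03 open. Slides with a few newtons, stays where it is left. The case inside stands clear of the cabinet when the drawer is at least 0.155 open.
- drawer_bar: Dark steel bar handle of the drawer, round, 12 mm thick, 120 mm long along its own y (98 mm free between its two posts). Origin: middle of the bar, 45 mm in front of the drawer face (39 mm clear behind the bar), 98 mm above the bench, 32 mm below the cabinet's top. Axes parallel to the cabinet's; moves with the drawer. The drawer front's top edge is 114 mm above the bench.
- lid: Hinged lid of the case. Origin: on its underside, straight below the grip. Level when shut; its tilt is the opening angle (stop at 0.42 rad), the front edge rising 13 mm per 0.1 rad. A sticky gasket holds it shut: starting the lift takes about 11 to 19 N upward at the grip, greatest right at the start, falling to about a third by 0.1 rad and to 1 to 3 N beyond 0.13 rad. Let go, it falls shut.
- lid_grip: Black rubber grip on the lid: upright fin 36 mm long (own x), 14 mm thick (own y), 30 mm high. Origin: its centre, 15 mm above the lid's top face and 90 mm above the bench when shut; turns with the lid; axes as the cabinet's when shut. Hidden under the cabinet's top while the drawer is shut; it lies 95 mm behind (+x) the drawer bar and 50 mm to its -y side.
- lid_front (a point): Middle of the upper front edge of the lid, a blue plate 130 x 130 x 8 mm on a white case screwed down in the drawer; 25 mm in front of the grip's centre (cabinet -x) and 15 mm below it when shut. The lid's hinge axis runs parallel to the cabinet's y along the lid's rear lower edge: 105 mm behind (+x) and 23 mm below the grip's centre when shut.
- drive_wheel: Loose grey ring, 60 mm across, 22 mm high, lying in the drawer beside the case; it rides along with the drawer. Origin: centre of its underside.
- tape_roll: Loose cardboard-coloured roll, 68 mm across, 24 mm high, on the cabinet's top. Origin: centre of its underside.
- parts_box: Loose closed cardboard box 60 x 90 x 35 mm on the cabinet's top. Origin: centre of its underside.
- jar: Loose white jar with a black cap and a yellow band, 66 mm across, 85 mm high, on the bench. Origin: centre of its underside.
- weight: Loose aluminium paper weight with a knob, 70 mm across, 68 mm high, on the bench. Origin: centre of its underside.
- screwdriver: Loose screwdriver with a green handle, lying on the bench along its own x. Origin at its underside.
- brush: Loose brush with a wooden handle, lying on the bench along its own x. Origin at its underside.

How it is judged:
By the outcome, as a careful person would: the job done as asked, in the order asked, and still so for the second after the job is handed in, while the arm keeps its last pose, push and grip.
It also fails if it takes over 43 s, if anything falls off the work surface, if the arm or the gripper's body presses on something with over 40 N, if the wrist force passes 120 N, or if a joint passes its speed limit or range.

### The arm

A 6-joint arm with a two-finger parallel gripper is mounted at the origin on the work surface. World frame = base frame: x ahead of the robot, y to its left, z up, the work surface at z = 0. Lengths are in mm, angles in rad, forces in N, time in s.
With the tool pointing down it reaches from about 425 to 1125 mm from the base axis. Payload 14.9 kg.
Tool frame: the origin (TCP) lies midway between the tips of the shut fingers; the grasp point (between the pads) lies 19 mm behind it; y points along the fingers, x is the direction in which the jaws open and shut, and the axes are right-handed (so a half turn about y gives the same grasp; the last joint's range is limited). The gripper opens to 91 mm and grips with 3 to 60 N. Pads are 32 mm wide; open, the fingers measure 118 mm over their backs; the gripper's body (76 mm by 178 mm) begins 60 mm behind the grasp point.
Start: joints at [-1.318, 0.379, 1.734, -0, 1.028, -0.033], TCP at [197.343, -671.62, 213.932] pointing down, gripper open.
Joint ranges: [-2.77, 2.77], [-0.74, 2.19], [0, 2.66], [-1.06, 4.2], [0.31, 2.87], [-3.08, 3.08]. Speed limits (rad/s): [1.89, 1.89, 2.39, 3.14, 3.14, 3.14].

### API

Orientations are given as a unit quaternion [x, y, z, w].
In Python, from cell import arm gives the robot as it stands. The module is installed in compiled form; this text tells all that it offers.
- The arm moves only by the tool apply_moves, never from a script. Its argument "plan" is a list of rows, each an object with "xyz": the shift along the tool's x, y, z in m, a list of three; "rotation": the turn, a rotation vector about the tool's x, y, z in rad, a list of three. In form: [{"xyz": [dx, dy, dz], "rotation": [ax, ay, az]}, ...]. A call has 1 to 20 rows; each row is the pose to reach, as a shift and turn from the pose commanded when the call began, along the tool's axes at that moment; what a row does not reach only later rows make up. A row lasts 1/8 s, in which the tool goes at most 62.5 mm and 10.7 degrees, less where a joint would pass 70% of its speed; a pose out of reach is approached as far as the arm can. A call with a gripper value outside its range is refused whole. "claw" is the opening, from -1 (shut) to 1 (fully open), set as the call begins (left out, the last holds). The fingers move at their own pace and stop on an object; "squeeze" is the grip in N (left out, the last holds). Time passes only in rows, so rows that repeat a pose let the fingers close. It gives the time, the measured TCP pose, the force and the opening at its end, in the units of the state.
- arm.sense(): the state, without advancing time (a new reading comes with each control period).
- arm.snapshot(name): name is "scene" or "top" or "wrist"; returns a dict with "pixels" (400x640x3 uint8, red, green, blue), "fx", "fy", "cx", "cy" (pixels), "world_to_cam" (4x4, takes a point from world to camera coordinates). Camera axes: x right, y up, looking along -z (the intrinsics and any distortion apply to the point x, -y, -z); pixel columns grow to the right and rows downward; lengths in mm; the calibration is good to about 2 mm. The wrist camera is an equidistant fisheye: a pixel r from the principal point sees the ray r / f radians off the axis. A picture is of the moment at which its call begins. There is no depth.
- arm.hand_in(): hands the job in, once; it reports no verdict.
Trained networks look in the newest picture that a camera, given by its name, has taken for a name from the list of things; names that differ only in an ending like _2 or _b are one class to them, and where a whole thing is asked for, a point or a joint stands for the part that bears it (a point fixed in the world has none). Each returns a list of dicts, best first, with "confidence" (0 to 1); they miss things now and then, are a little off and sometimes report something else, mostly with a low value. They report only what shows in the picture. A call takes as long as a camera call.
- arm.recognise(camera, query): "centre" ([x, y, z] in mm, in world coordinates, good to about 4 mm: the middle of the surface that is visible of it).
- arm.outline_of(camera, query): "region" (400x640 bool, what is visible of it).
The state is a dict: "clock": time; "joints": joint angles; "dq": joint speeds; "tau": joint torques, N m; "tcp_pos": TCP position; "tool_rot": TCP orientation; "contact_force": force on the tool from outside, world axes, zero at the start; "wrist_torque": the same for the moment, N m; "grip_width": opening from 0.0 (shut) to 1.0 (fully open).
Only numpy, scipy, OpenCV 4.12 (cv2) and the standard library are available. Lean on these libraries where they do the work, as an engineer would, in place of code of your own. Each camera call takes 0.05 s, during which the arm holds its last target.

## Working session

There is one attempt and no reset: what is moved stays moved. The work goes in short steps, Python scripts to look and compute and a tool call to move; the robot and the scene stay as the last step left them, time stands still between calls to the robot, and variables do not carry over. Pictures are saved under pics/ and viewed, and the job is handed in when it is done.

Besides the shell and the picture viewer there is one more tool, called after "Call:" as name(argument=value, ...) on one line, values as JSON. apply_moves: Moves the arm, as the interface text tells. Its arguments: {"type":"object","properties":{"plan":{"type":"array","items":{"type":"object","properties":{"xyz":{"type":"array","items":{"type":"number"}},"rotation":{"type":"array","items":{"type":"number"}}}}},"claw":{"type":"number"},"squeeze":{"type":"number"}},"required":["plan"]}

```bash
mkdir -p pics; ls; python3 - <<'E'
from cell import arm
import cv2, numpy as np
s=arm.sense(); print({k:np.round(v,3).tolist() for k,v in s.items()})
for n in ["scene","top"]:
    p=arm.snapshot(n); cv2.imwrite(f"pics/{n}0.png",p["pixels"][:,:,::-1])
    print(n,p["fx"],p["fy"],p["cx"],p["cy"],np.round(p["world_to_cam"],3).tolist())
    for q in ["cabinet_front","drawer_bar","parts_box","tape_roll","jar","weight","screwdriver","brush"]:
        for r in arm.recognise(n,q)[:2]: print(q,np.round(r["centre"],1).tolist(),round(r["confidence"],2))
print(arm.sense()["clock"])
E
```

```text
pics
{'clock': 0.0, 'joints': [-1.318, 0.379, 1.735, -0.0, 1.028, -0.033], 'dq': [-0.0, 0.0, 0.0, 0.001, -0.0, -0.002], 'tau': [0.001, -76.373, -43.437, 0.065, 0.042, -0.0], 'tcp_pos': [197.22, -671.236, 213.278], 'tool_rot': [-0.566, 0.424, -0.423, 0.566], 'contact_force': [0.124, 0.397, 0.284], 'wrist_torque': [-0.053, -0.071, -0.064], 'grip_width': 1.001}
scene 477.9949856330511 477.9949856330511 313.47152611921774 202.70732284359784 [[0.422, 0.906, 0.008, -243.634], [-0.6, 0.273, 0.752, 250.633], [0.679, -0.323, 0.659, -1642.809], [0.0, 0.0, 0.0, 1.0]]
cabinet_front [876.1, -98.4, 130.6] 0.81
cabinet_front [524.2, 453.3, 58.5] 0.29
drawer_bar [620.2, -101.8, 99.5] 0.51
parts_box [763.8, -183.2, 165.8] 0.65
tape_roll [724.0, 4.1, 156.8] 0.77
jar [523.6, 459.1, 58.5] 0.61
jar [511.8, -436.7, 33.9] 0.5
weight [510.8, -440.6, 36.3] 0.84
screwdriver [285.2, 374.8, 19.7] 0.59
screwdriver [512.8, -439.1, 34.4] 0.28
brush [342.9, -401.0, 16.7] 0.88
top 371.02279518459335 371.02279518459335 311.4735619176474 198.68144723915898 [[-0.011, -1.0, -0.002, 28.323], [0.998, -0.011, 0.057, -527.208], [-0.057, -0.001, 0.998, -1109.905], [0.0, 0.0, 0.0, 1.0]]
cabinet_front [800.5, -80.8, 131.7] 0.84
drawer_bar [620.1, -95.6, 104.7] 0.53
parts_box [745.3, -180.7, 164.7] 0.63
tape_roll [716.2, 6.4, 151.7] 0.59
tape_roll [622.0, -97.2, 101.6] 0.58
jar [506.8, 453.8, 84.6] 0.68
weight [497.1, -431.6, 33.5] 0.88
screwdriver [275.4, 377.2, 22.1] 0.56
brush [334.8, -394.1, 18.3] 0.62
0.9
```

View pics/scene0.png

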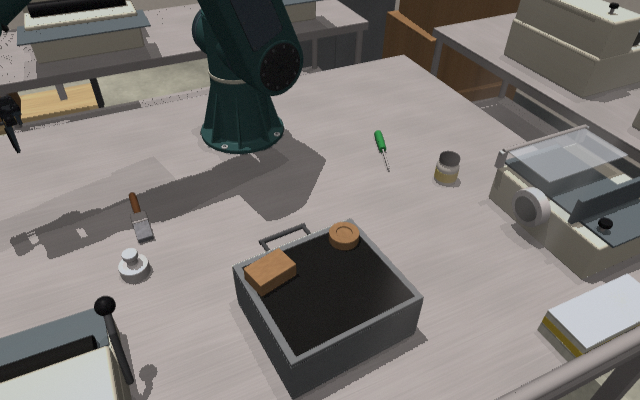

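View pics/top0.png

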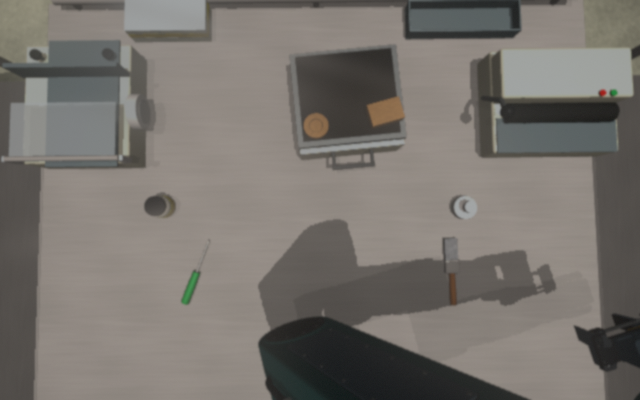

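```bash
python3 - <<'E'
import cv2
a=cv2.imread("pics/top0.png")[30:190,270:430]; cv2.imwrite("pics/topc.png",cv2.resize(a,None,fx=3.7,fy=3.7,interpolation=cv2.INTER_CUBIC))
a=cv2.imread("pics/scene0.png")[200:400,220:440]; cv2.imwrite("pics/scenec.png",cv2.resize(a,None,fx=3,fy=3,interpolation=cv2.INTER_CUBIC))
E
```

```text
(no output)
```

View pics/topc.png

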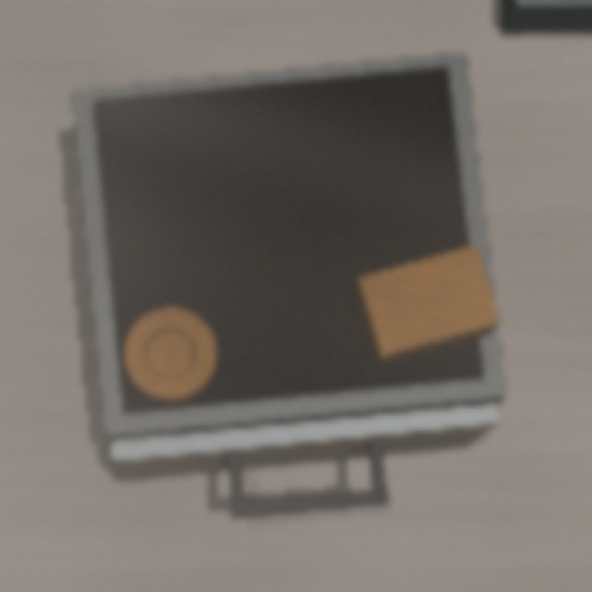

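View pics/scenec.png

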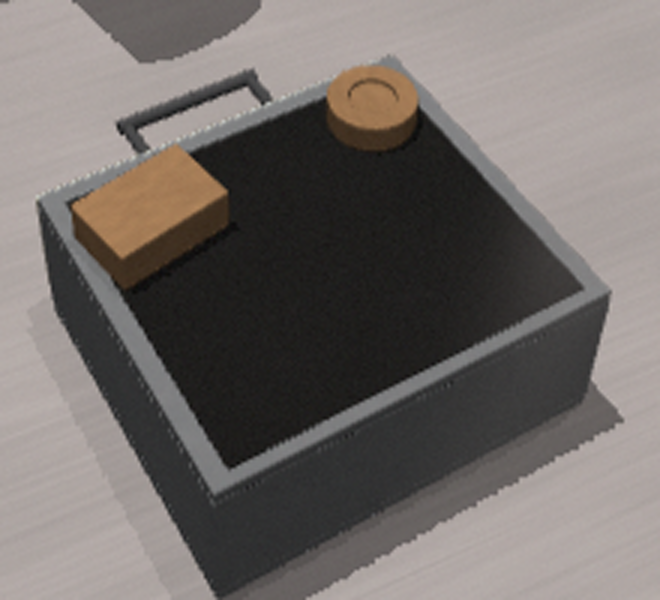

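```bash
cat > h.py <<'E'
import numpy as np, cv2
from cell import arm
from scipy.spatial.transform import Rotation as R
def ray(p,u,v,fish=False):
    x=(u-p["cx"])/p["fx"]; y=(v-p["cy"])/p["fy"]
    if fish:
        r=np.hypot(x,y); s=np.sin(r)/r if r>1e-9 else 1; d=np.array([x*s,-y*s,-np.cos(r)])
    else: d=np.array([x,-y,-1.])
    M=np.array(p["world_to_cam"]); Rw=M[:3,:3]
    return -Rw.T@M[:3,3], Rw.T@d
def onz(p,u,v,z,fish=False):
    o,d=ray(p,u,v,fish); return o+d*(z-o[2])/d[2]
def proj(p,P,fish=False):
    M=np.array(p["world_to_cam"]); q=M[:3,:3]@np.asarray(P,float)+M[:3,3]; q=np.array([q[0],-q[1],-q[2]])
    if fish:
        r=np.hypot(q[0],q[1]); th=np.arctan2(r,q[2]); k=th/r if r>1e-9 else 0
        return p["fx"]*q[0]*k+p["cx"],p["fy"]*q[1]*k+p["cy"]
    return p["fx"]*q[0]/q[2]+p["cx"],p["fy"]*q[1]/q[2]+p["cy"]
def st():
    s=arm.sense(); print("t",round(s["clock"],2),"tcp",np.round(s["tcp_pos"],1),"q",np.round(s["joints"],3),"F",np.round(s["contact_force"],1),"grip",round(s["grip_width"],3)); print(np.round(R.from_quat(s["tool_rot"]).as_matrix(),4)); return s
def todelta(s,P,Rm):
    """rows: shift in tool axes (m) and rotvec to reach TCP P (mm), rotation matrix Rm"""
    R0=R.from_quat(s["tool_rot"]).as_matrix()
    return R0.T@(np.asarray(P)-s["tcp_pos"])/1000, R.from_matrix(R0.T@Rm).as_rotvec()
E
python3 - <<'E'
from h import *
T=arm.snapshot("top");S=arm.snapshot("scene")
def show(p,pts,f,off,z):
    o=[]
    for u,v in pts:
        q=onz(p,u/f+off[0],v/f+off[1],z); o.append(q)
    o=np.array(o);print(np.round(o[:,:2],1).tolist());return o
for nm,p,f,off,c,b in [("top",T,3.7,(270,30),[(108,432),(503,395),(465,55),(72,93)],[(232,507),(387,494)]),("scene",S,3.,(220,200),[(393,58),(38,200),(218,490),(608,292)],[(252,73),(120,127)])]:
    print(nm)
    o=show(p,c,f,off,130)
    print("lens",[round(np.linalg.norm(o[i]-o[(i+1)%4]),1) for i in range(4)])
    for i in range(4):
        d=o[(i+1)%4]-o[i]; print("ang",round(np.degrees(np.arctan2(d[1],d[0])),1))
    print("centre",o.mean(0),"frontmid",o[:2].mean(0))
    o=show(p,b,f,off,98); print("bar mid",o.mean(0),np.linalg.norm(o[0]-o[1]),np.degrees(np.arctan2(*(o[1]-o[0])[[1,0]])))
st()
E
```

```text
top
[[664.0, 54.6], [688.4, -238.8], [947.6, -216.8], [921.8, 79.4]]
lens [np.float64(294.5), np.float64(260.1), np.float64(297.3), np.float64(259.0)]
ang -85.2
ang 4.9
ang 95.0
ang -174.5
centre [805.45343934 -80.40890813 130.        ] frontmid [676.21250429 -92.11774388 130.        ]
[[611.6, -38.4], [620.2, -156.7]]
bar mid [615.88704139 -97.5501246   98.        ] 118.67363775076382 -85.81012408157878
scene
[[669.5, 52.6], [694.4, -243.7], [952.7, -216.6], [928.3, 74.6]]
lens [np.float64(297.4), np.float64(259.7), np.float64(292.3), np.float64(259.7)]
ang -85.2
ang 6.0
ang 94.8
ang -175.1
centre [811.22133481 -83.28447395 130.        ] frontmid [681.96998423 -95.56692743 130.        ]
[[608.8, -41.0], [621.4, -158.0]]
bar mid [615.1233956  -99.49842976  98.        ] 117.77674487775036 -83.8388671924352
t 1.0 tcp [ 197.4 -671.6  213.9] q [-1.318  0.379  1.734 -0.     1.029 -0.033] F [-0.3 -0.2 -0.5] grip 1.002
[[ 0.282  -0.      0.9594]
 [-0.9594  0.      0.282 ]
 [-0.     -1.     -0.    ]]
```

Call:
apply_moves(plan=[{"xyz": [-0.009,0,0.011],"rotation": [0,-0.027,0]},{"xyz": [-0.026,0,0.034],"rotation": [0,-0.082,0]},{"xyz": [-0.052,0,0.068],"rotation": [0,-0.165,0]},{"xyz": [-0.082,0,0.107],"rotation": [0,-0.261,0]},{"xyz": [-0.117,0,0.152],"rotation": [0,-0.37,0]},{"xyz": [-0.151,0,0.197],"rotation": [0,-0.48,0]},{"xyz": [-0.186,0,0.242],"rotation": [0,-0.59,0]},{"xyz": [-0.22,0,0.287],"rotation": [0,-0.7,0]},{"xyz": [-0.255,0,0.332],"rotation": [0,-0.809,0]},{"xyz": [-0.289,0,0.377],"rotation": [0,-0.919,0]},{"xyz": [-0.324,0.002,0.422],"rotation": [0,-1.029,0]},{"xyz": [-0.354,0.005,0.462],"rotation": [0,-1.125,0]},{"xyz": [-0.38,0.008,0.495],"rotation": [0,-1.207,0]},{"xyz": [-0.402,0.011,0.524],"rotation": [0,-1.276,0]},{"xyz": [-0.419,0.013,0.546],"rotation": [0,-1.331,0]},{"xyz": [-0.428,0.014,0.557],"rotation": [0,-1.358,0]},{"xyz": [-0.432,0.014,0.563],"rotation": [0,-1.372,0]},{"xyz": [-0.432,0.014,0.563],"rotation": [0,-1.372,0]}], claw=0.0)

```text
clock: 3.25
tcp_pos: [615.5, -98.4, 200.0]
tool_rot: [0.706, 0.031, -0.031, -0.706]
contact_force: [-0.1, 0.2, 0.2]
grip_width: 0.502
```

```bash
python3 - <<'E'
from h import *
s=st()
p=arm.snapshot("wrist"); cv2.imwrite("pics/w1.png",p["pixels"][:,:,::-1])
print(p["fx"],p["cx"],p["cy"],np.round(np.array(p["world_to_cam"]),3).tolist())
for r in arm.recognise("wrist","drawer_bar")[:2]: print(np.round(r["centre"],1).tolist(),round(r["confidence"],2))
T=arm.snapshot("top");S=arm.snapshot("scene")
cv2.imwrite("pics/s1.png",S["pixels"][150:320,220:440,::-1].repeat(3,0).repeat(3,1))
E
```

```text
t 3.25 tcp [615.5 -98.4 200. ] q [-0.196  0.278  1.901 -0.     0.963 -0.283] F [-0.1  0.2  0.2] grip 0.502
[[ 9.962e-01  0.000e+00 -8.710e-02]
 [ 8.710e-02 -1.000e-04  9.962e-01]
 [ 0.000e+00 -1.000e+00 -1.000e-04]]
309.70691628693146 314.53110601285766 197.01194954392037 [[0.996, 0.087, 0.0, -605.062], [-0.084, 0.955, -0.284, 172.688], [-0.025, 0.283, 0.959, -335.062], [0.0, 0.0, 0.0, 1.0]]
[616.4, -84.7, 108.0] 0.94
```

View pics/w1.png

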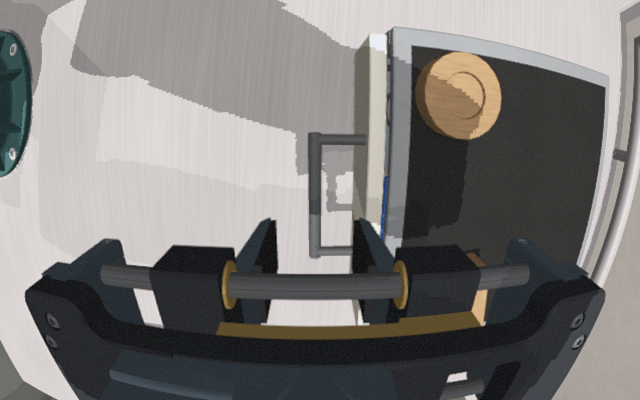

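View pics/s1.png

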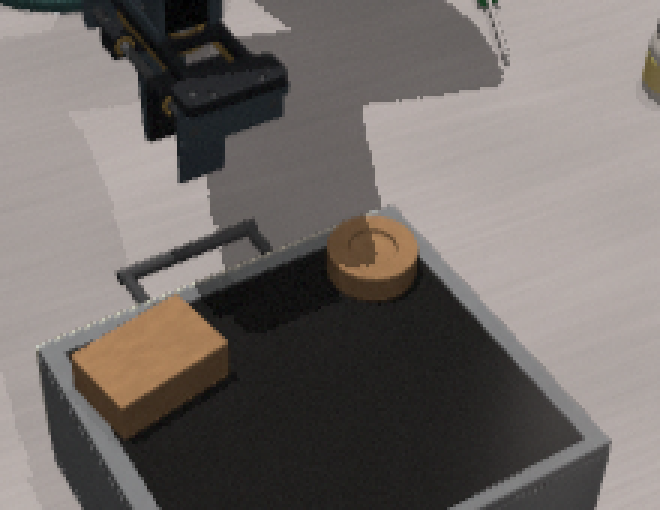

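```bash
python3 - <<'E'
from h import *
p=arm.snapshot("wrist");S=arm.snapshot("scene");T=arm.snapshot("top")
for n,u,v,z in [("bar+",315,136,98),("bar-",316,254,98),("barmid",315.5,195,98),("frontL",371,37,114),("frontB",355,210,114),("cabL",392,27,130),("cabfront",388,210,130)]: print(n,np.round(onz(p,u,v,z,True),1))
# box top corners scene crop /3+(220,150)
for u,v in [(178,297),(75,350),(125,410),(228,352)]: print(np.round(onz(S,u/3+220,v/3+150,165),1))
for u,v in [(360,277),(382,357)]: print("top",np.round(onz(T,u/3.7+270,v/3.7+30,165),1))
st()
E
```

```text
bar+ [611.4 -42.7  98. ]
bar- [ 622.3 -156.4   98. ]
barmid [616.5 -96.4  98. ]
frontL [649.8  46.9 114. ]
frontB [ 651.9 -102.5  114. ]
cabL [663.3  54.  130. ]
cabfront [677.2 -94.9 130. ]
[ 719.1 -146.5  165. ]
[ 735.6 -227.3  165. ]
[ 797.3 -214.6  165. ]
[ 779.8 -134.8  165. ]
top [ 767.7 -129.1  165. ]
top [ 709.2 -143.7  165. ]
t 3.6 tcp [615.6 -98.8 200. ] q [-0.197  0.278  1.901 -0.     0.963 -0.283] F [-0.1 -0.4 -0.2] grip 0.501
[[ 0.9963  0.     -0.0862]
 [ 0.0862 -0.      0.9963]
 [ 0.     -1.     -0.    ]]
```

Call:
apply_moves(plan=[{"xyz": [0.001,0.01,0.006],"rotation": [0,0,0]},{"xyz": [0.0015,0.03,0.012],"rotation": [0,0,0]},{"xyz": [0.0015,0.05,0.012],"rotation": [0,0,0]},{"xyz": [0.0015,0.068,0.012],"rotation": [0,0,0]},{"xyz": [0.0015,0.082,0.012],"rotation": [0,0,0]},{"xyz": [0.0015,0.094,0.012],"rotation": [0,0,0]},{"xyz": [0.0015,0.104,0.012],"rotation": [0,0,0]},{"xyz": [0.0015,0.11,0.012],"rotation": [0,0,0]},{"xyz": [0.0015,0.114,0.012],"rotation": [0,0,0]},{"xyz": [0.0015,0.114,0.012],"rotation": [0,0,0]}], claw=0.0)

```text
clock: 4.85
tcp_pos: [616.2, -86.3, 85.9]
tool_rot: [0.706, 0.031, -0.031, -0.706]
contact_force: [0.6, 0.6, -0.1]
grip_width: 0.497
```

```bash
python3 - <<'E'
from h import *
p=arm.snapshot("wrist"); cv2.imwrite("pics/w2.png",p["pixels"][:,:,::-1]);st()
E
```

```text
t 4.9 tcp [616.3 -86.4  86.2] q [-0.177  0.434  1.939  0.     0.768 -0.264] F [-0.3 -0.2  0.6] grip 0.501
[[ 9.962e-01  3.000e-04 -8.680e-02]
 [ 8.680e-02 -0.000e+00  9.962e-01]
 [ 3.000e-04 -1.000e+00 -1.000e-04]]
```

View pics/w2.png

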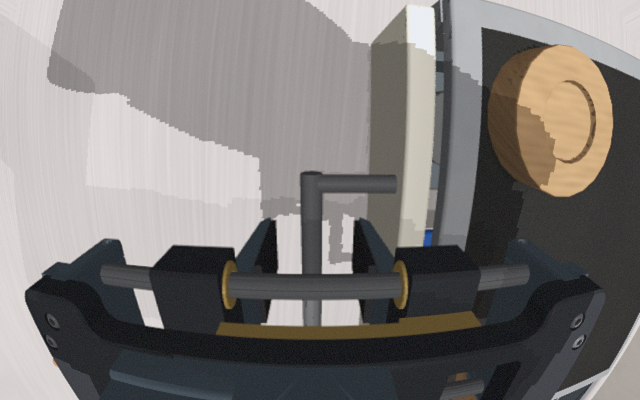

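The bar (column ~312) lies between the two fingers (275 and 357), and the rear finger is clear of the drawer face. Closing.

Call:
apply_moves(plan=[{"xyz": [0,0,0],"rotation": [0,0,0]},{"xyz": [0,0,0],"rotation": [0,0,0]},{"xyz": [0,0,0],"rotation": [0,0,0]},{"xyz": [0,0,0],"rotation": [0,0,0]},{"xyz": [0,0,0],"rotation": [0,0,0]}], claw=-1, squeeze=20)

```text
clock: 5.52
tcp_pos: [615.4, -86.4, 85.9]
tool_rot: [-0.706, -0.03, 0.031, 0.706]
contact_force: [-5.3, -1.4, 5.1]
grip_width: 0.124
```

Call:
apply_moves(plan=[{"xyz": [-0.003,0,0],"rotation": [0,0,0]},{"xyz": [-0.008,0,0],"rotation": [0,0,0]},{"xyz": [-0.016,0,0],"rotation": [0,0,0]},{"xyz": [-0.026,0,0],"rotation": [0,0,0]},{"xyz": [-0.036,0,0],"rotation": [0,0,0]},{"xyz": [-0.046,0,0],"rotation": [0,0,0]},{"xyz": [-0.056,0,0],"rotation": [0,0,0]},{"xyz": [-0.066,0,0],"rotation": [0,0,0]},{"xyz": [-0.076,0,0],"rotation": [0,0,0]},{"xyz": [-0.086,0,0],"rotation": [0,0,0]}])

```text
clock: 6.78
tcp_pos: [529.9, -93.9, 85.9]
tool_rot: [0.706, 0.031, -0.031, -0.706]
contact_force: [2.0, -3.3, -5.1]
grip_width: 0.126
```

Call:
apply_moves(plan=[{"xyz": [-0.01,0,0],"rotation": [0,0,0]},{"xyz": [-0.02,0,0],"rotation": [0,0,0]},{"xyz": [-0.03,0,0],"rotation": [0,0,0]},{"xyz": [-0.04,0,0],"rotation": [0,0,0]},{"xyz": [-0.05,0,0],"rotation": [0,0,0]},{"xyz": [-0.06,0,0],"rotation": [0,0,0]},{"xyz": [-0.068,0,0],"rotation": [0,0,0]},{"xyz": [-0.075,0,0],"rotation": [0,0,0]},{"xyz": [-0.08,0,0],"rotation": [0,0,0]},{"xyz": [-0.083,0,0],"rotation": [0,0,0]},{"xyz": [-0.083,0,0],"rotation": [0,0,0]}])

```text
clock: 8.15
tcp_pos: [446.9, -101.2, 85.9]
tool_rot: [0.707, 0.031, -0.031, -0.706]
contact_force: [-1.6, -7.0, -4.8]
grip_width: 0.126
```

```bash
python3 - <<'E'
from h import *
st()
for n in ["wrist","scene","top"]:
    p=arm.snapshot(n); cv2.imwrite(f"pics/{n}3.png",p["pixels"][:,:,::-1])
    for q in ["lid_grip","lid","drawer_bar","lid_front"]:
        for r in arm.recognise(n,q)[:2]: print(n,q,np.round(r["centre"],1).tolist(),round(r["confidence"],2))
E
```

```text
t 8.15 tcp [ 446.9 -101.2   85.9] q [-2.730e-01  2.170e-01  2.261e+00 -1.000e-03  6.640e-01 -3.600e-01] F [-1.6 -7.  -4.8] grip 0.126
[[ 9.962e-01 -9.000e-04 -8.710e-02]
 [ 8.710e-02 -2.000e-04  9.962e-01]
 [-9.000e-04 -1.000e+00 -2.000e-04]]
wrist lid_grip [540.4, -147.9, 94.0] 0.81
wrist lid_grip [552.6, -24.9, 44.4] 0.65
wrist lid [563.4, -111.1, 73.7] 0.55
wrist drawer_bar [540.8, -149.8, 91.0] 0.71
wrist drawer_bar [450.4, -65.6, 105.2] 0.63
wrist lid_front [558.7, -111.6, 76.0] 0.71
scene lid [581.0, -160.7, 72.9] 0.56
scene lid [286.8, 374.8, 15.9] 0.27
scene drawer_bar [455.7, -142.1, 104.4] 0.46
scene lid_front [576.7, -156.3, 73.0] 0.79
top lid_grip [543.7, -155.1, 104.8] 0.55
top lid [592.3, -156.2, 76.4] 0.96
```

View pics/scene3.png

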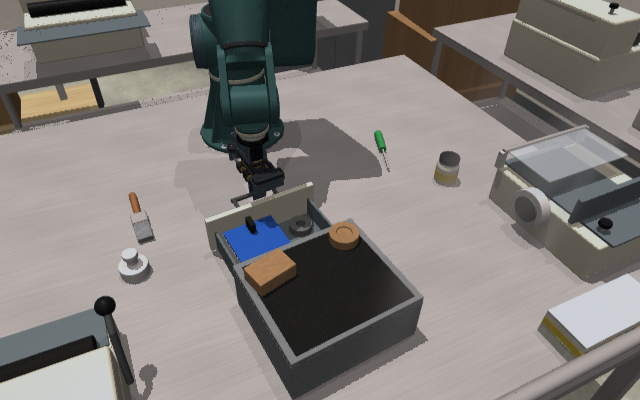

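View pics/wrist3.png

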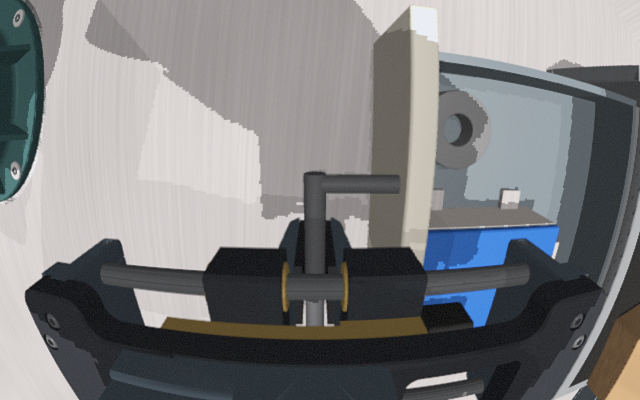

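View pics/top3.png

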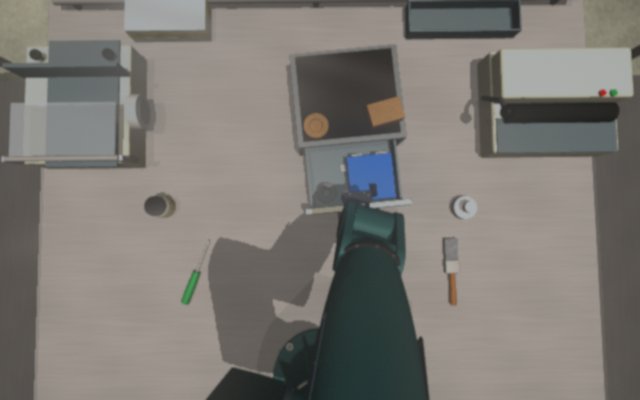

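Call:
apply_moves(plan=[{"xyz": [-0.003,0,0],"rotation": [0,0,0]},{"xyz": [-0.006,0,0],"rotation": [0,0,0]},{"xyz": [-0.008,0,0],"rotation": [0,0,0]},{"xyz": [-0.008,0,0],"rotation": [0,0,0]}])

```text
clock: 9.4
tcp_pos: [439.2, -101.9, 85.9]
tool_rot: [0.707, 0.031, -0.031, -0.706]
contact_force: [-0.5, -7.2, -5.4]
grip_width: 0.127
```

Call:
apply_moves(plan=[{"xyz": [0,0,0],"rotation": [0,0,0]},{"xyz": [0,0,0],"rotation": [0,0,0]},{"xyz": [0,0,0],"rotation": [0,0,0]},{"xyz": [0,-0.005,0],"rotation": [0,0,0]},{"xyz": [0,-0.02,0],"rotation": [0,0,0]},{"xyz": [0,-0.04,0],"rotation": [0,0,0]},{"xyz": [0,-0.065,0],"rotation": [0,0,0]},{"xyz": [0,-0.09,0],"rotation": [0,0,0]},{"xyz": [0,-0.115,0],"rotation": [0,0,0]},{"xyz": [0,-0.13,0],"rotation": [0,0,0]},{"xyz": [0,-0.135,0],"rotation": [0,0,0]}], claw=0.0)

```text
clock: 10.78
tcp_pos: [440.1, -101.8, 222.0]
tool_rot: [0.707, 0.031, -0.03, -0.706]
contact_force: [-0.0, 1.0, -0.0]
grip_width: 0.497
```

Call:
apply_moves(plan=[{"xyz": [0.003,0.002,-0.005],"rotation": [0,0.1,0]},{"xyz": [0.006,0.004,-0.011],"rotation": [0,0.25,0]},{"xyz": [0.01,0.006,-0.018],"rotation": [0,0.41,0]},{"xyz": [0.014,0.009,-0.025],"rotation": [0,0.57,0]},{"xyz": [0.017,0.011,-0.031],"rotation": [0,0.73,0]},{"xyz": [0.02,0.013,-0.037],"rotation": [0,0.89,0]},{"xyz": [0.023,0.015,-0.042],"rotation": [0,1.05,0]},{"xyz": [0.026,0.017,-0.047],"rotation": [0,1.21,0]},{"xyz": [0.029,0.019,-0.052],"rotation": [0,1.36,0]},{"xyz": [0.03,0.02,-0.055],"rotation": [0,1.48,0]},{"xyz": [0.031,0.02,-0.056],"rotation": [0,1.571,0]},{"xyz": [0.031,0.02,-0.056],"rotation": [0,1.571,0]}], claw=0.3)

```text
clock: 12.28
tcp_pos: [475.2, -154.7, 200.3]
tool_rot: [0.521, -0.478, 0.477, -0.521]
contact_force: [0.1, 0.6, -0.4]
grip_width: 0.652
```

```bash
python3 - <<'E'
from h import *
s=st()
for n in ["wrist","scene"]:
    p=arm.snapshot(n); cv2.imwrite(f"pics/{n}4.png",p["pixels"][:,:,::-1])
    for q in ["lid_grip","drawer_bar"]:
        for r in arm.recognise(n,q)[:2]: print(n,q,np.round(r["centre"],1).tolist(),round(r["confidence"],2))
    if n=="wrist":
        for r in arm.outline_of(n,"lid_grip")[:1]:
            ys,xs=np.nonzero(r["region"]); print(xs.min(),xs.max(),ys.min(),ys.max(),xs.mean(),ys.mean())
E
```

```text
t 12.28 tcp [ 475.2 -154.7  200.3] q [-0.361  0.079  2.141  0.     0.923  1.122] F [ 0.1  0.6 -0.4] grip 0.652
[[ 8.720e-02 -1.100e-03  9.962e-01]
 [-9.962e-01  4.000e-04  8.720e-02]
 [-5.000e-04 -1.000e+00 -1.100e-03]]
wrist lid_grip [540.9, -155.8, 107.2] 0.79
wrist drawer_bar [448.0, -123.9, 103.4] 0.62
314 331 106 148 322.35143288084464 126.84162895927602
scene drawer_bar [446.7, -114.9, 103.0] 0.71
```

View pics/wrist4.png

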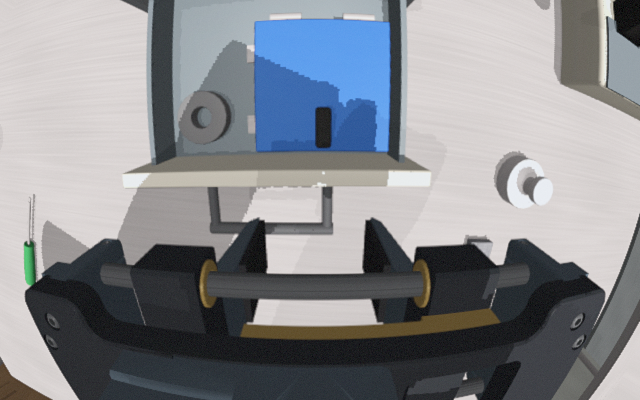

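View pics/scene4.png

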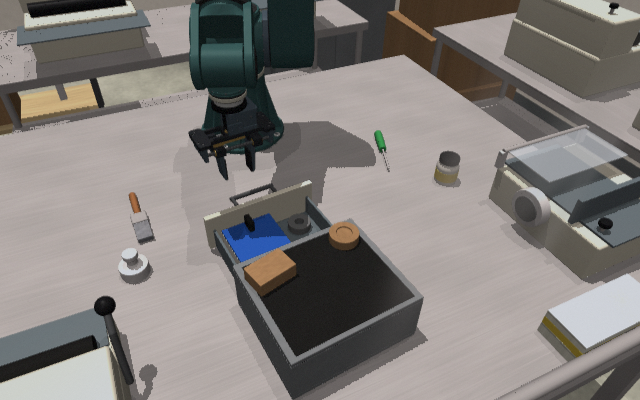

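```bash
python3 - <<'E'
from h import *
from scipy.optimize import least_squares
p=arm.snapshot("wrist")
reg=arm.outline_of("wrist","lid_grip")[0]["region"]
ys,xs=np.nonzero(reg)
yaw=np.radians(5.1)
def box(c):
    P=[]
    for a in(-18,18):
        for b in(-7,7):
            for z in(75,105):
                P.append(proj(p,[c[0]+a*np.cos(yaw)-b*np.sin(yaw),c[1]+a*np.sin(yaw)+b*np.cos(yaw),z],True))
    return np.array(P)
def f(c):
    q=box(c); return [q[:,0].min()-xs.min(),q[:,0].max()-xs.max()-1,q[:,1].min()-ys.min(),q[:,1].max()-ys.max()-1]
r=least_squares(f,[540,-155]); print(r.x,r.fun)
for u,v in [(256,22),(257,150),(388,151),(389,22)]: print(np.round(onz(p,u,v,75,True),1))
for u,v in [(213,230),(331,231)]: print("bar",np.round(onz(p,u,v,98,True),1))
g=p["pixels"][90:165,290:350,::-1]; cv2.imwrite("pics/g.png",cv2.resize(g,None,fx=8,fy=8,interpolation=cv2.INTER_NEAREST))
E
```

```text
[ 539.07038644 -156.23257908] [ 1.27638774 -1.14721301  0.66905268 -0.68793309]
[637.3 -83.8  75. ]
[511.4 -94.7  75. ]
[ 521.9 -222.3   75. ]
[ 649.7 -210.6   75. ]
bar [432.8 -56.8  98. ]
bar [ 443.1 -172.7   98. ]
```

View pics/g.png

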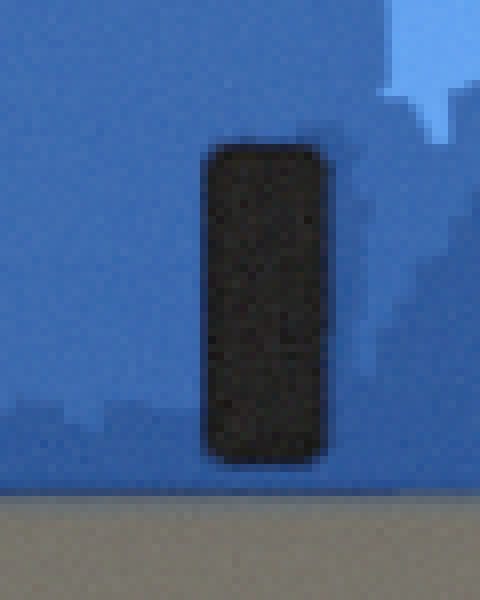

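Fin top spans (315–331, 107–148); fit puts its centre at (539, −156), agreeing with bar + offsets (537, −156). Moving above it and down.

Call:
apply_moves(plan=[{"xyz": [0.002,0,0.012],"rotation": [0,0,0]},{"xyz": [0.004,0.005,0.032],"rotation": [0,0,0]},{"xyz": [0.006,0.015,0.052],"rotation": [0,0,0]},{"xyz": [0.007,0.03,0.0644],"rotation": [0,0,0]},{"xyz": [0.007,0.05,0.0644],"rotation": [0,0,0]},{"xyz": [0.007,0.07,0.0644],"rotation": [0,0,0]},{"xyz": [0.007,0.088,0.0644],"rotation": [0,0,0]},{"xyz": [0.007,0.101,0.0644],"rotation": [0,0,0]},{"xyz": [0.007,0.111,0.0644],"rotation": [0,0,0]},{"xyz": [0.007,0.117,0.0644],"rotation": [0,0,0]},{"xyz": [0.007,0.119,0.0644],"rotation": [0,0,0]},{"xyz": [0.007,0.119,0.0644],"rotation": [0,0,0]}])

```text
clock: 14.22
tcp_pos: [540.6, -156.3, 82.2]
tool_rot: [-0.521, 0.478, -0.478, 0.521]
contact_force: [-0.5, 0.3, -0.1]
grip_width: 0.648
```

```bash
python3 - <<'E'
from h import *
s=st()
n="wrist"
p=arm.snapshot(n); cv2.imwrite(f"pics/{n}5.png",p["pixels"][:,:,::-1])
E
```

```text
t 14.22 tcp [ 540.6 -156.3   82.2] q [-0.323  0.364  2.06   0.     0.718  1.161] F [-0.5  0.3 -0.1] grip 0.648
[[ 8.670e-02  4.000e-04  9.962e-01]
 [-9.962e-01 -1.000e-04  8.670e-02]
 [ 2.000e-04 -1.000e+00  4.000e-04]]
```

View pics/wrist5.png

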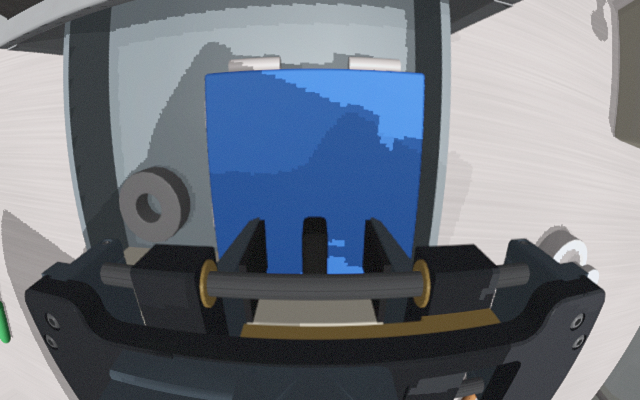

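Fin (302–327, row 220+) sits midway between the fingers. Closing.

Call:
apply_moves(plan=[{"xyz": [0,0,0],"rotation": [0,0,0]},{"xyz": [0,0,0],"rotation": [0,0,0]},{"xyz": [0,0,0],"rotation": [0,0,0]},{"xyz": [0,0,0],"rotation": [0,0,0]},{"xyz": [0,0,0],"rotation": [0,0,0]},{"xyz": [0,0,0],"rotation": [0,0,0]},{"xyz": [0,0,0],"rotation": [0,0,0]}], claw=-1, squeeze=38)

```text
clock: 15.15
tcp_pos: [540.4, -156.2, 82.0]
tool_rot: [0.521, -0.478, 0.478, -0.521]
contact_force: [0.3, 0.1, 1.2]
grip_width: 0.151
```

Call:
apply_moves(plan=[{"xyz": [0,-0.0005,0.0001],"rotation": [-0.005,0,0]},{"xyz": [0,-0.001,0.00015],"rotation": [-0.01,0,0]},{"xyz": [0,-0.0016,0.00025],"rotation": [-0.015,0,0]},{"xyz": [0,-0.0021,0.0003],"rotation": [-0.02,0,0]},{"xyz": [0,-0.0021,0.0003],"rotation": [-0.02,0,0]}])

```text
clock: 15.78
tcp_pos: [540.5, -156.2, 83.8]
tool_rot: [0.527, -0.483, 0.473, -0.516]
contact_force: [2.6, -3.6, -13.9]
grip_width: 0.153
```

Call:
apply_moves(plan=[{"xyz": [0,-0.0005,0.0001],"rotation": [-0.005,0,0]},{"xyz": [0,-0.001,0.0002],"rotation": [-0.01,0,0]},{"xyz": [0,-0.0015,0.0003],"rotation": [-0.015,0,0]},{"xyz": [0,-0.002,0.0004],"rotation": [-0.02,0,0]},{"xyz": [0,-0.002,0.0004],"rotation": [-0.02,0,0]}])

```text
clock: 16.4
tcp_pos: [540.9, -156.1, 86.0]
tool_rot: [0.532, -0.487, 0.468, -0.511]
contact_force: [-1.6, -4.9, -12.6]
grip_width: 0.153
```

```bash
python3 - <<'E'
from h import *
s=st()
n="wrist"
p=arm.snapshot(n); cv2.imwrite(f"pics/{n}6.png",p["pixels"][:,:,::-1])
E
```

```text
t 16.4 tcp [ 540.9 -156.1   86. ] q [-0.315  0.371  2.038 -0.023  0.77   1.186] F [ -1.6  -4.9 -12.6] grip 0.153
[[ 8.680e-02 -4.050e-02  9.954e-01]
 [-9.962e-01 -3.400e-03  8.670e-02]
 [-1.000e-04 -9.992e-01 -4.070e-02]]
```

View pics/wrist6.png

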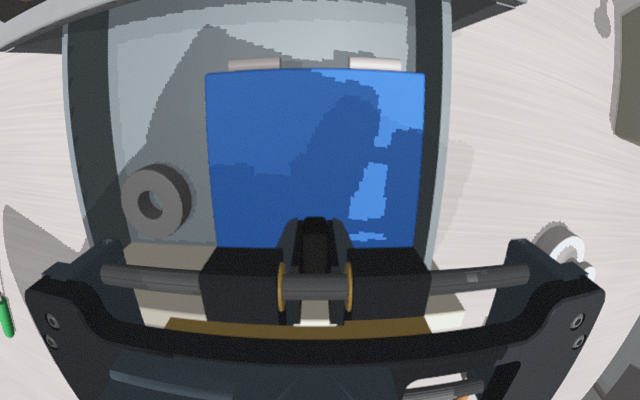

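Call:
apply_moves(plan=[{"xyz": [0,-0.0005,0.0001],"rotation": [-0.005,0,0]},{"xyz": [0,-0.001,0.0002],"rotation": [-0.01,0,0]},{"xyz": [0,-0.0016,0.0002],"rotation": [-0.015,0,0]},{"xyz": [0,-0.0021,0.0003],"rotation": [-0.02,0,0]},{"xyz": [0,-0.0026,0.0004],"rotation": [-0.025,0,0]},{"xyz": [0,-0.0031,0.0005],"rotation": [-0.03,0,0]},{"xyz": [0,-0.0036,0.0006],"rotation": [-0.035,0,0]},{"xyz": [0,-0.0042,0.0007],"rotation": [-0.04,0,0]},{"xyz": [0,-0.0047,0.0008],"rotation": [-0.045,0,0]},{"xyz": [0,-0.0052,0.0009],"rotation": [-0.05,0,0]},{"xyz": [0,-0.0057,0.001],"rotation": [-0.055,0,0]},{"xyz": [0,-0.0062,0.0011],"rotation": [-0.06,0,0]},{"xyz": [0,-0.0062,0.0011],"rotation": [-0.06,0,0]}])

```text
clock: 18.08
tcp_pos: [542.6, -156.0, 92.3]
tool_rot: [0.547, -0.501, 0.453, -0.495]
contact_force: [-1.6, -1.5, -6.3]
grip_width: 0.152
```

Call:
apply_moves(plan=[{"xyz": [0,-0.0005,0.0001],"rotation": [-0.005,0,0]},{"xyz": [0,-0.001,0.0002],"rotation": [-0.01,0,0]},{"xyz": [0,-0.0016,0.0002],"rotation": [-0.015,0,0]},{"xyz": [0,-0.0021,0.0003],"rotation": [-0.02,0,0]},{"xyz": [0,-0.0026,0.0004],"rotation": [-0.025,0,0]},{"xyz": [0,-0.0031,0.0005],"rotation": [-0.03,0,0]},{"xyz": [0,-0.0036,0.0006],"rotation": [-0.035,0,0]},{"xyz": [0,-0.0042,0.0007],"rotation": [-0.04,0,0]},{"xyz": [0,-0.0047,0.0008],"rotation": [-0.045,0,0]},{"xyz": [0,-0.0052,0.0009],"rotation": [-0.05,0,0]},{"xyz": [0,-0.0056,0.001],"rotation": [-0.054,0,0]},{"xyz": [0,-0.0056,0.001],"rotation": [-0.054,0,0]},{"xyz": [0,-0.0056,0.001],"rotation": [-0.054,0,0]}])

```text
clock: 19.7
tcp_pos: [544.0, -155.9, 97.7]
tool_rot: [0.56, -0.513, 0.44, -0.48]
contact_force: [0.1, 0.2, -1.5]
grip_width: 0.15
```

```bash
python3 - <<'E'
from h import *
s=st()
for n in ["wrist","scene","top"]:
    p=arm.snapshot(n); im=p["pixels"][:,:,::-1]
    if n=="scene": im=cv2.resize(im[160:320,180:400],None,fx=3.6,fy=3.6,interpolation=cv2.INTER_CUBIC)
    cv2.imwrite(f"pics/{n}7.png",im)
E
```

```text
t 19.7 tcp [ 544.  -155.9   97.7] q [-0.293  0.398  1.974 -0.072  0.914  1.239] F [ 0.1  0.2 -1.5] grip 0.15
[[ 0.0866 -0.1526  0.9845]
 [-0.9962 -0.0133  0.0856]
 [ 0.     -0.9882 -0.1532]]
```

View pics/scene7.png

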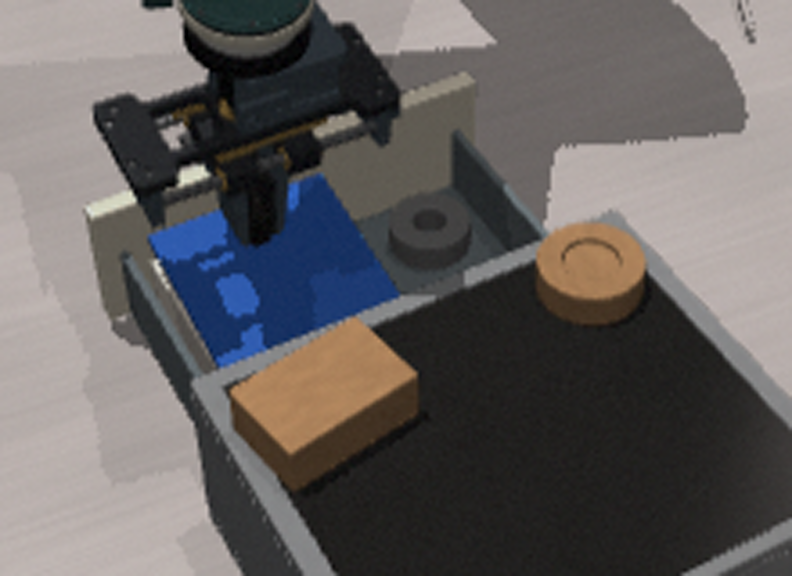

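View pics/wrist7.png

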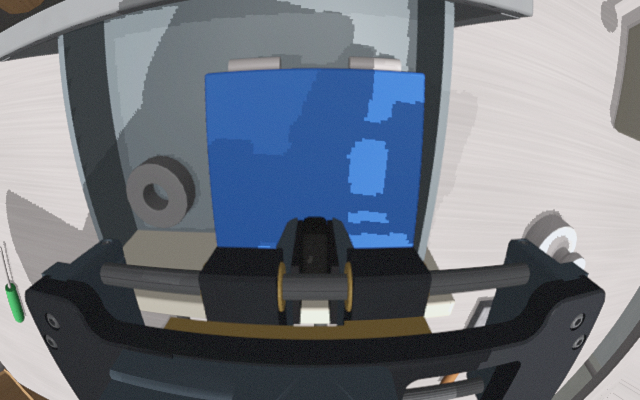

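View pics/top7.png

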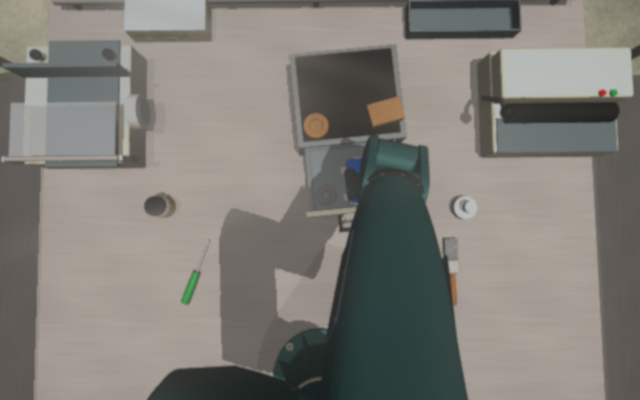

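```bash
python3 - <<'E'
from h import *
p=arm.snapshot("scene")
for z in (75,85,95,105): print(z,[round((a-b)*3.6) for a,b in zip(proj(p,[514,-94.5,z]),(180,160))])
w=arm.snapshot("wrist")
for th in (0.,.12,.154,.19):
    out=[]
    for y0 in(-63,65):
        c=np.cos(.087);s=np.sin(.087)
        for rx in(-130,0):
            X=rx*np.cos(th)+8*np.sin(th); Z=67-rx*np.sin(th)+8*np.cos(th)
            hx,hy=539+105*c, -156.2+105*s
            out.append(np.round(proj(w,[hx+X*c-(y0+0)*s, hy+X*s+(y0)*c,Z],True)).tolist())
    print(th,out)
st()
E
```

```text
75 [322, 192]
85 [322, 182]
95 [321, 171]
105 [320, 160]
0.0 [[401.0, 260.0], [423.0, 76.0], [227.0, 260.0], [204.0, 76.0]]
0.12 [[406.0, 271.0], [423.0, 74.0], [222.0, 271.0], [204.0, 75.0]]
0.154 [[408.0, 274.0], [423.0, 74.0], [220.0, 274.0], [204.0, 74.0]]
0.19 [[409.0, 277.0], [423.0, 74.0], [218.0, 277.0], [204.0, 74.0]]
t 19.95 tcp [ 544.  -155.9   97.7] q [-0.293  0.398  1.974 -0.072  0.914  1.239] F [ 0.7  1.1 -2.3] grip 0.153
[[ 0.0867 -0.1527  0.9845]
 [-0.9962 -0.0133  0.0857]
 [ 0.     -0.9882 -0.1532]]
```

```bash
python3 - <<'E'
import cv2, numpy as np
for f in ("wrist5","wrist6","wrist7"):
    im=cv2.imread(f"pics/{f}.png").astype(int)
    m=(im[:,:,0]-im[:,:,2]>50)
    out=[]
    for r in (90,120,150,180,200,215,230,240):
        x=np.nonzero(m[r,190:440])[0]+190; out.append((r,x.min(),x.max()))
    c=[np.nonzero(m[50:200,k])[0].min()+50 for k in (220,260,370,410)]
    print(f,[(int(a),int(b),int(d)) for a,b,d in out],c)
S=[]
for f in ("scene4",):
    im=cv2.imread(f"pics/{f}.png"); S.append(cv2.resize(im[160:320,180:400],None,fx=3.6,fy=3.6,interpolation=cv2.INTER_CUBIC))
cv2.imwrite("pics/scene4c.png",S[0])
E
```

```text
wrist5 [(90, 205, 424), (120, 206, 423), (150, 208, 421), (180, 210, 419), (200, 212, 417), (215, 214, 415), (230, 215, 414), (240, 217, 413)] [np.int64(73), np.int64(70), np.int64(70), np.int64(72)]
wrist6 [(90, 205, 424), (120, 206, 423), (150, 208, 421), (180, 210, 419), (200, 212, 417), (215, 214, 416), (230, 215, 414), (240, 217, 413)] [np.int64(72), np.int64(70), np.int64(70), np.int64(72)]
wrist7 [(90, 205, 424), (120, 206, 423), (150, 208, 421), (180, 210, 419), (200, 212, 417), (215, 213, 416), (230, 215, 414), (240, 217, 413)] [np.int64(72), np.int64(70), np.int64(70), np.int64(72)]
```

View pics/scene4c.png

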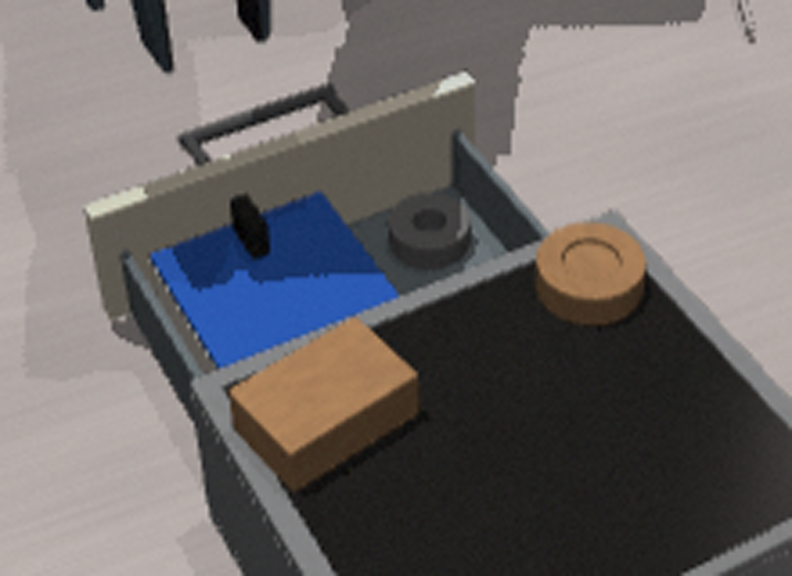

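Call:
apply_moves(plan=[{"xyz": [0,0,0],"rotation": [0,0,0]},{"xyz": [0,0,0],"rotation": [0,0,0]},{"xyz": [0,0,0],"rotation": [0,0,0]}])

```text
clock: 20.32
tcp_pos: [544.0, -155.9, 97.6]
tool_rot: [0.56, -0.513, 0.44, -0.48]
contact_force: [-0.4, 0.3, -1.6]
grip_width: 0.153
```

```bash
python3 - <<'E'
from h import *
print(arm.hand_in()); st()
E
```

```text
the job is handed in; nothing more can be done
None
the job is handed in; nothing more can be done
```

I pulled the drawer open about 178 mm by its bar, then took the black grip and eased the lid up along its hinge arc. The seal let go smoothly: the pull on the grip peaked near 14 N in the readings after each step and fell to about 2 N. I handed in at about 20.3 s, still holding the grip with the lid just ajar.

**Lid opening:** The tool is tilted 0.153 rad and 15.7 mm above where it gripped, so the front edge should be about 20 mm up. The lid's edges stayed in the same wrist-camera pixels, within 1 pixel, from grasp to end, so the grip did not slip. The low-resolution scene picture suggested about 15–17 mm, roughly one pixel away from that.

**Case clear of the cabinet:** I measured the plane of the shut drawer's front only as somewhere between x = 655 and 679 mm. That puts the drawer at 0.17 to 0.195 m open, and both ends are past the 0.155 m needed.

**Other things:** In the last pictures, the roll, box, jar, weight and screwdriver looked where they were at the start. The arm partly hid the brush, though I kept well away from it. The ring rode along in the drawer.

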